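# Key in a wash at the laundry console

## Task

Start a wash at the laundry-room console using only the fingertips: gently press the square key fully down, so that it stays down, then the plus-shaped key, then the long bar key, one after the other. Leave the round key up, do not jab or lean on the console, and do not disturb the cup, the detergent bottle or the brush; finish clear of everything.

Things in the scene. Friction and masses are not known exactly. Their poses are not given: they have to be found in the camera images.
- console: White pay-and-start console, fixed to the table: 260 mm (own x) by 400 mm (own y), keypad surface 50 mm above the table; origin at the centre of its underside. Four keys stand in two rows of two, at x = +-45 mm and y = +-50 mm in its frame; which key is in which place changes. At its +y end is a coin box, 120 x 80 mm, its top 91 mm above the table; at its -y end a bare ledge with a cup on it.
- square_key: Grey key plate, 74 x 74 x 4 mm, fixed on the console's keypad, same yaw as the console, with a white key (square cap, 34 x 34 mm) in its middle. Origin under the plate's centre, 50 mm above the table; the key's top stands 26 mm above the origin when up, 16 mm when fully down.
- square_key_top (a point): Centre of the top of the square key (square cap, 34 x 34 mm); it moves with the key. About 76 mm above the table when up, 66 mm when fully down and let go. The cap is cushioned: it gives about 2 mm before the key moves; with the key at its stop it yields 6 mm more, the push rising 1.5 N per mm to 12 N, then is rigid. Let go, it rises by what it gave.
- square_key_press (a joint): How far the square key is pressed down, in m: 0 up, 0.010 fully down against its stop (starts between 0 and 0.001). It moves straight down against about 3 N and stays where it is left. A push of 5 to 8 N puts the key fully down; it counts as down from 0.007.
- cross_key: Grey key plate, 74 x 74 x 4 mm, fixed on the console's keypad, same yaw as the console, with a white key (plus-shaped cap, two crossed arms each 46 mm long and 14 mm wide) in its middle. Origin under the plate's centre, 50 mm above the table; the key's top stands 26 mm above the origin when up, 16 mm when fully down.
- cross_key_top (a point): Centre of the top of the cross key (plus-shaped cap, two crossed arms each 46 mm long and 14 mm wide); it moves with the key. About 76 mm above the table when up, 66 mm when fully down and let go. The cap is cushioned: it gives about 2 mm before the key moves; with the key at its stop it yields 6 mm more, the push rising 1.5 N per mm to 12 N, then is rigid. Let go, it rises by what it gave.
- cross_key_press (a joint): How far the cross key is pressed down, in m: 0 up, 0.010 fully down against its stop (starts between 0 and 0.001). It moves straight down against about 3 N and stays where it is left. A push of 5 to 8 N puts the key fully down; it counts as down from 0.007.
- bar_key: Grey key plate, 74 x 74 x 4 mm, fixed on the console's keypad, same yaw as the console, with a white key (long narrow bar cap, 62 mm along the plate's y by 18 mm along its x) in its middle. Origin under the plate's centre, 50 mm above the table; the key's top stands 26 mm above the origin when up, 16 mm when fully down.
- bar_key_top (a point): Centre of the top of the bar key (long narrow bar cap, 62 mm along the plate's y by 18 mm along its x); it moves with the key. About 76 mm above the table when up, 66 mm when fully down and let go. The cap is cushioned: it gives about 2 mm before the key moves; with the key at its stop it yields 6 mm more, the push rising 1.5 N per mm to 12 N, then is rigid. Let go, it rises by what it gave.
- bar_key_press (a joint): How far the bar key is pressed down, in m: 0 up, 0.010 fully down against its stop (starts between 0 and 0.001). It moves straight down against about 3 N and stays where it is left. A push of 5 to 8 N puts the key fully down; it counts as down from 0.007.
- round_key: Grey key plate, 74 x 74 x 4 mm, fixed on the console's keypad, same yaw as the console, with a white key (round cap, 38 mm across) in its middle. Origin under the plate's centre, 50 mm above the table; the key's top stands 26 mm above the origin when up, 16 mm when fully down.
- round_key_top (a point): Centre of the top of the round key (round cap, 38 mm across); it moves with the key. About 76 mm above the table when up, 66 mm when fully down and let go. The cap is cushioned: it gives about 2 mm before the key moves; with the key at its stop it yields 6 mm more, the push rising 1.5 N per mm to 12 N, then is rigid. Let go, it rises by what it gave.
- round_key_press (a joint): How far the round key is pressed down, in m: 0 up, 0.010 fully down against its stop (starts between 0 and 0.001). It moves straight down against about 3 N and stays where it is left. A push of 5 to 8 N puts the key fully down; it counts as down from 0.007.
- cup: Loose clear plastic measuring cup, 48 mm across, 45 mm high, standing on the ledge of the console. Origin at the centre of its underside. A bystander.
- detergent: Loose white detergent bottle with a blue cap, 72 mm across, 170 mm high, standing on the table beside the coin-box end. Origin at the centre of its underside. A bystander.
- brush: Loose lint brush lying on the table beside the ledge end of the console, about 0.2 m long along its own x. A bystander.

How it is judged:
On the way, in this order (a step that is already met when the one before it is completed fails the run):
1. the square key is down, the others still up (value of joint square_key_press above 0.007 m and value of joint each of cross_key_press, bar_key_press, round_key_press below 0.004 m), for 0.1 s.
2. the plus-shaped key is down too, the bar and round keys still up (value of joint each of square_key_press, cross_key_press above 0.007 m and value of joint each of bar_key_press, round_key_press below 0.004 m), for 0.1 s.
3. the bar key is down too, the round key still up (value of joint each of square_key_press, cross_key_press, bar_key_press above 0.007 m and value of joint round_key_press below 0.004 m), for 0.1 s.
At the end, for the whole second after the job is handed in: The square, plus-shaped and bar keys are each at least 7 mm down (of 10), the round key less than 4 mm down, and the cup, bottle and brush stand at rest within 15 mm of where they were (all of step 3 and distance of each of cup, detergent, brush from where it was at the start of the episode below 0.015 m and linear speed of each of cup, detergent, brush below 0.02 m/s); the robot touches nothing.
It fails at once if the round key is pressed (4 mm or more) (value of joint round_key_press above 0.004 m).
It fails at once if the plus-shaped key is pressed (4 mm or more) before the square key is down (value of joint cross_key_press above 0.004 m and value of joint square_key_press below 0.007 m).
It fails at once if the bar key is pressed (4 mm or more) before the plus-shaped key is down (value of joint bar_key_press above 0.004 m and value of joint cross_key_press below 0.007 m).
It fails at once if a key or the console is jabbed or leaned on with more than 25 N (contact force between any of the arm, the fingers and square_key above 25 N or contact force between any of the arm, the fingers and cross_key above 25 N or contact force between any of the arm, the fingers and bar_key above 25 N or contact force between any of the arm, the fingers and round_key above 25 N or contact force between any of the arm, the fingers and console above 25 N).
It fails at once if the cup, bottle or brush is moved by more than 15 mm, lifted or knocked over (distance of any of cup, detergent, brush from where it was at the start of the episode above 0.015 m or angle between any of cup, detergent's own z axis and vertical above 0.35 rad).
It also fails if it takes over 42 s, if anything falls off the work surface, if the arm or the gripper's body presses on something with over 40 N, if the wrist force passes 120 N, or if a joint passes its speed limit or range.

## Robot

A 6-joint arm with a two-finger parallel gripper is mounted at the origin on the work surface. World frame = base frame: x ahead of the robot, y to its left, z up, the work surface at z = 0. Lengths are in m, angles in rad, forces in N, time in s.
With the tool pointing down it reaches from about 0.4 to 0.825 m from the base axis. Payload 7 kg.
Tool frame: the origin (TCP) lies on the centre line of the jaws, within the pads' length; the fingertips stand 22 mm ahead of it and the grasp point (between the pads) lies 3 mm ahead of it; z points along the fingers, y is the line along which they close (so a half turn about z gives the same grasp; the last joint's range is limited). The gripper opens to 88 mm and grips with 3 to 60 N. Pads are 19 mm wide; open, the fingers measure 130 mm over their backs; the gripper's body (78 mm by 193 mm) begins 47 mm behind the grasp point.
Start: joints at [-0.844, 0.359, 0.012, 0, -1.224, -0.288], TCP at [0.287, -0.611, 0.249] pointing down, gripper open.
Joint ranges: [-3.07, 3.07], [-1.43, 2.12], [-1.02, 1.25], [-3.03, 1.67], [-3.05, -0], [-3.03, 3.03]. Speed limits (rad/s): [2.39, 2.39, 3.01, 3.14, 3.14, 3.14].

## Interface

Orientations are given as [roll, pitch, yaw] about the fixed x, y, z axes, in that order (R = Rz(yaw) Ry(pitch) Rx(roll)).
In Python, from station import arm gives the robot as it stands.
- The arm moves only by the tool arm_command, never from a script. Its argument "series" is one flat list of numbers, 7 for each row, row after row: the turn, a rotation vector about the tool's x, y, z each as a share of 90 degrees, from -1 to 1, then the shift along the tool's x, y, z each as a share of 0.1 m, from -1 to 1, then the opening, from 0 (shut) to 1 (fully open). A call has 1 to 8 rows; each row is the pose to reach, as a shift and turn from the pose commanded when the call began, along the tool's axes at that moment; what a row does not reach only later rows make up. A row lasts 1/8 s, in which the tool goes at most 62.5 mm and 10.7 degrees, less where a joint would pass 70% of its speed; a pose out of reach is approached as far as the arm can. A call with a number of a shift or a turn outside -1 to 1 is refused whole. A call with a gripper value outside its range is refused whole. The fingers move at their own pace and stop on an object; "force" is the grip in N (left out, the last holds). Time passes only in rows, so rows that repeat a pose let the fingers close. It gives the time, the measured TCP pose, the force, the opening and the grip force at its end, in the units of the state.
- arm.get_state(): the state, without advancing time (a new reading comes with each control period).
- arm.grab_frame(name): name is "side" or "top" or "wrist"; returns the picture (384x512x3 uint8, blue, green, red); there is no depth.
- arm.camera_model(name): a dict with "fovy" (degrees; the focal length in pixels is half the picture's height over the tangent of half this angle, whatever the lens; pixels are square), "cx", "cy" (the principal point, pixels), "pose" (4x4, takes a point from camera to world coordinates). Camera axes: x right, y down, z forward; pixel columns grow to the right and rows downward; lengths in m; the calibration is good to about 2 mm. A picture is of the moment at which its call begins: read the wrist's pose just before it. camera_model takes no time and is no camera call; for the wrist camera it gives the pose at the moment of the call.
- arm.job_done(): hands the job in; it is judged then, once.
The state is a dict: "t": time; "q": joint angles; "qd": joint speeds; "joint_efforts": joint torques, N m; "eef_pos": TCP position; "ee_rot": TCP orientation; "force": force on the tool from outside, world axes, zero at the start; "moment": the same for the moment, N m; "width": finger opening in m; "gripper_force": force on a finger pad.
Only numpy, scipy, OpenCV 4.12 (cv2) and the standard library are available. Lean on these libraries where they do the work, as an engineer would, in place of code of your own. Each camera call takes 0.05 s, during which the arm holds its last target. There are 200 camera calls.

## Working session

There is one attempt and no reset: what is moved stays moved. The work goes in short steps, Python scripts to look and compute and a tool call to move; the robot and the scene stay as the last step left them, time stands still between calls to the robot, and variables do not carry over. Pictures are saved under pics/ and viewed, at most 10 in all, crops included, and the job is handed in when it is done.

Besides the shell and the picture viewer there is one more tool, called after ">>>" as name(argument=value, ...), one argument or row to a line, values as JSON. arm_command: Moves the arm, as the interface text tells. Its arguments: {"type":"object","properties":{"series":{"type":"array"},"force":{"type":"number"}},"required":["series"]}

```bash
mkdir -p pics; python3 - <<'E'
from station import arm
import cv2,numpy as np
s=arm.get_state();print(s)
for n in("top","side"):
    cv2.imwrite(f"pics/{n}0.png",arm.grab_frame(n));m=arm.camera_model(n);print(n,m["fovy"],m["cx"],m["cy"],np.round(m["pose"],3).tolist())
    print({k:v for k,v in m.items() if k not in("pose",)})
E
```

```text
{'t': 0.0, 'q': array([-8.43915910e-01,  3.59410006e-01,  1.10583298e-02, -3.98350391e-04,
       -1.22408655e+00, -2.88120102e-01]), 'qd': array([ 1.74033989e-03, -1.70531945e-04,  6.19478574e-06, -6.45315765e-04,
        7.76747770e-04,  1.82636260e-04]), 'joint_efforts': array([-6.93799320e-04, -5.82724464e+01,  2.93061680e+01,  6.99759990e+00,
        6.99918033e-03, -1.43747975e-04]), 'eef_pos': array([ 0.28656261, -0.6106476 ,  0.24759878]), 'ee_rot': array([ 3.13991201e+00, -1.07563862e-04, -2.70296792e+00]), 'force': array([ 0.39241615, -0.21856602,  0.70988094]), 'moment': array([ 0.04148299,  0.03400893, -0.02540932]), 'gripper_force': 0.0, 'width': 0.08778699622567233}
top 48.62091364788772 257.7724163970478 192.61607180198385 [[-0.006, -0.974, 0.225, 0.312], [-1.0, 0.007, -0.001, 0.073], [-0.001, -0.225, -0.974, 1.166], [0.0, 0.0, 0.0, 1.0]]
{'fovy': 48.62091364788772, 'cx': 257.7724163970478, 'cy': 192.61607180198385}
side 53.71160667035419 254.24394029319626 191.7028240714009 [[-0.727, -0.502, 0.469, 0.066], [-0.687, 0.512, -0.516, 0.623], [0.019, -0.697, -0.717, 0.858], [0.0, 0.0, 0.0, 1.0]]
{'fovy': 53.71160667035419, 'cx': 254.24394029319626, 'cy': 191.7028240714009}
```

View pics/top0.png

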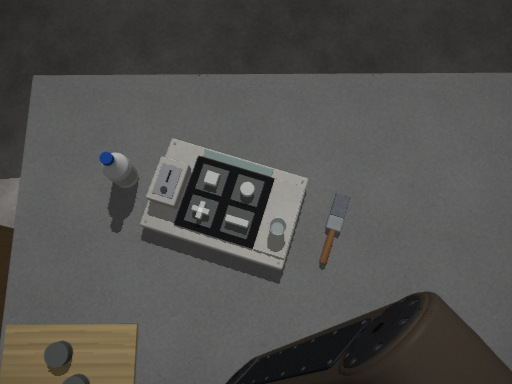

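View pics/side0.png

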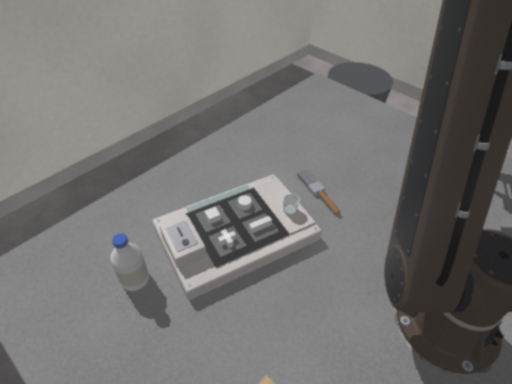

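Top view: square key at about (212,178), round (247,188), plus (201,210), bar (237,221), cup (278,228). Side view: square (212,215), round (245,203), plus (228,238), bar (261,226). I'll triangulate from these and enlarge for refinement.

```bash
cat > h.py <<'E'
import numpy as np,cv2
from station import arm
def ray(m,uv):
    f=192/np.tan(np.radians(m["fovy"]/2)); T=np.array(m["pose"])
    d=T[:3,:3]@np.array([(uv[0]-m["cx"])/f,(uv[1]-m["cy"])/f,1]); return T[:3,3],d/np.linalg.norm(d)
def tri(rs):
    A=sum(np.eye(3)-np.outer(d,d) for o,d in rs);b=sum((np.eye(3)-np.outer(d,d))@o for o,d in rs)
    p=np.linalg.solve(A,b);return p,max(np.linalg.norm(np.cross(p-o,d)) for o,d in rs)
def atz(r,z): o,d=r; return o+d*(z-o[2])/d[2]
E
python3 - <<'E'
from h import *
mt,ms=arm.camera_model("top"),arm.camera_model("side")
P=dict(sq=((212,178),(212,215)),rd=((247,188),(245,203)),cr=((201,210),(228,238)),bar=((237,221),(261,226)))
for k,(a,b) in P.items():
    r=[ray(mt,a),ray(ms,b)];p,e=tri(r);print(k,p.round(4),round(e,4),atz(r[0],.076).round(4),atz(r[1],.076).round(4))
a=cv2.resize(cv2.imread("pics/top0.png")[130:280,135:315],None,fx=4,fy=4,interpolation=2)
b=cv2.resize(cv2.imread("pics/side0.png")[170:290,150:325],None,fx=4,fy=4,interpolation=2)
cv2.imwrite("pics/topc.png",a);cv2.imwrite("pics/sidec.png",b)
E
```

```text
sq [0.609  0.1952 0.0599] 0.0008 [0.604 0.193 0.076] [0.5988 0.2042 0.076 ]
rd [0.5785 0.0997 0.059 ] 0.0019 [0.5761 0.1002 0.076 ] [0.5657 0.1101 0.076 ]
cr [0.5197 0.2216 0.0631] 0.0007 [0.5179 0.2202 0.076 ] [0.5117 0.2278 0.076 ]
bar [0.4905 0.1266 0.0543] 0.0014 [0.4883 0.1262 0.076 ] [0.4778 0.1395 0.076 ]
```

View pics/topc.png

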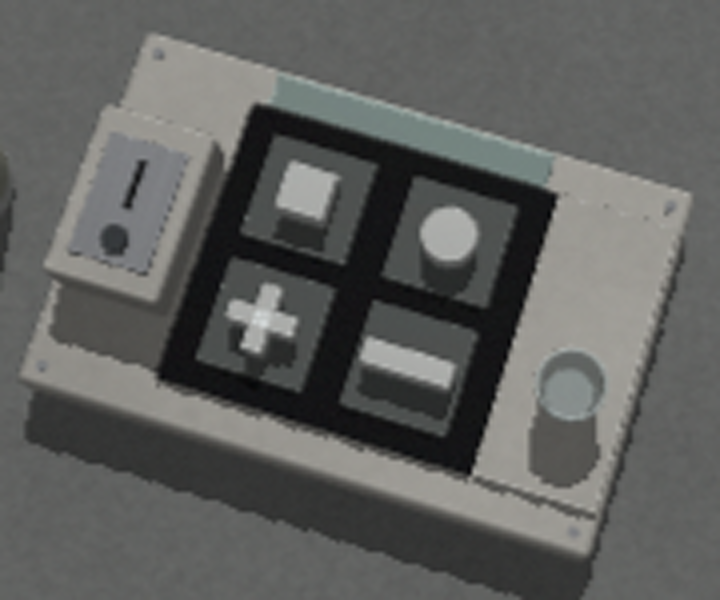

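View pics/sidec.png

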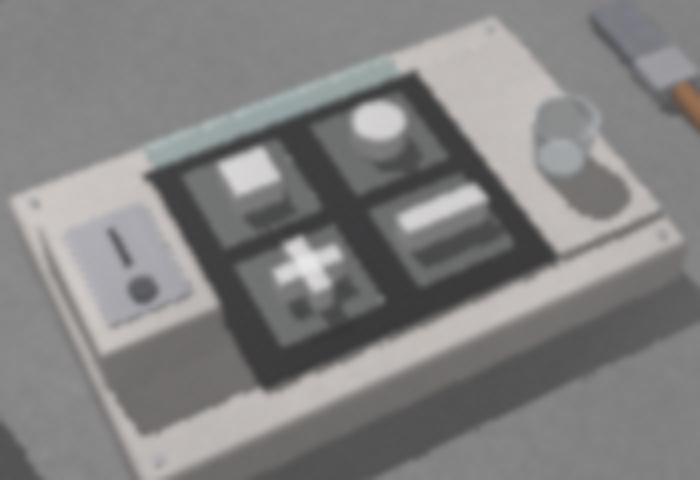

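Top crop: console corners (150,35),(692,190),(588,550),(22,380), keys square (307,188), round (449,235), plus (262,319), bar (406,364). Side crop: square (249,170), round (379,121), plus (307,265), bar (443,208). I'll fit the console pose on these.

```bash
python3 - <<'E'
from h import *
from scipy.optimize import least_squares
mt,ms=arm.camera_model("top"),arm.camera_model("side")
names="sq rd cr bar c++ c+- c-- c-+".split()
L=np.array([[45,50,76],[45,-50,76],[-45,50,76],[-45,-50,76],[130,200,50],[130,-200,50],[-130,-200,50],[-130,200,50]])/1e3
T=np.array([[307,188],[449,235],[262,319],[406,364],[150,35],[692,190],[588,550],[22,380]],float);T=(T+.5)/4-.5+[135,130]
S=np.array([[249,170],[379,121],[307,265],[443,208],[10,200],[495,15],[685,243],[140,480]],float);S=(S+.5)/4-.5+[150,170]
def proj(m,P):
    f=192/np.tan(np.radians(m["fovy"]/2));M=np.linalg.inv(m["pose"]);c=P@M[:3,:3].T+M[:3,3]
    return c[:,:2]/c[:,2:]*f+[m["cx"],m["cy"]]
def W(p):
    c,s=np.cos(p[2]),np.sin(p[2]);return L@np.array([[c,-s,0],[s,c,0],[0,0,1]]).T+[p[0],p[1],p[3]]
for use in("t","s","ts"):
    def F(p): return np.r_[(proj(mt,W(p))-T).ravel()*("t" in use),(proj(ms,W(p))-S).ravel()*("s" in use)]
    r=least_squares(F,[.55,.16,-.27,0]);print(use,r.x.round(4),abs(r.fun).max().round(2))
    R=F(r.x).reshape(2,-1,2).round(1);print(R.tolist())
print(W(r.x)[:4].round(4).tolist())
for k in range(8):
    p,e=tri([ray(mt,T[k]),ray(ms,S[k])]);print(names[k],p.round(4),round(e,4))
E
```

```text
t [ 0.554   0.1631 -0.2996 -0.028 ] 1.28
[[[0.1, 1.3], [-0.3, -0.2], [0.8, -0.3], [0.5, -0.9], [-0.4, -0.4], [-0.3, -0.0], [-0.2, 0.6], [-0.2, -0.0]], [[-0.0, 0.0], [-0.0, 0.0], [-0.0, 0.0], [-0.0, 0.0], [-0.0, 0.0], [-0.0, 0.0], [-0.0, 0.0], [0.0, 0.0]]]
s [ 0.5573  0.156  -0.3158 -0.0171] 2.23
[[[0.0, -0.0], [0.0, -0.0], [0.0, -0.0], [0.0, -0.0], [0.0, -0.0], [0.0, -0.0], [0.0, 0.0], [0.0, -0.0]], [[0.3, 0.8], [-0.3, 0.9], [-0.2, -0.1], [-1.1, 0.6], [-0.3, -2.2], [0.1, -0.3], [0.2, -0.6], [1.0, 0.7]]]
ts [ 0.5513  0.1611 -0.3066 -0.0093] 2.36
[[[0.2, 0.4], [0.3, -0.7], [0.6, -0.8], [0.7, -1.0], [-0.6, -2.2], [1.4, -0.3], [0.5, 1.7], [-1.6, -0.7]], [[0.2, 1.3], [-0.2, 1.0], [0.1, 0.6], [-0.6, 0.8], [-1.2, -1.3], [0.0, -0.7], [1.2, -0.7], [1.3, 2.4]]]
[[0.6093, 0.1952, 0.0667], [0.5791, 0.0998, 0.0667], [0.5235, 0.2223, 0.0667], [0.4933, 0.127, 0.0667]]
sq [0.609  0.1953 0.0723] 0.0003
rd [0.5763 0.1009 0.0735] 0.0007
cr [0.5211 0.2236 0.0719] 0.0009
bar [0.4897 0.1287 0.0745] 0.0002
c++ [0.7307 0.3117 0.038 ] 0.0008
c+- [ 0.6131 -0.0653  0.0418] 0.0009
c-- [0.3709 0.0101 0.035 ] 0.0009
c-+ [0.489  0.3883 0.0443] 0.0043
```

Triangulated: square ≈ (.609,.195), round (.576,.101), plus (.521,.224), bar (.490,.129), yaw ≈ −0.31. I'll move over the keypad, closing the fingers on the way.

>>> arm_command(
  series=[0,0,0,-0.5,0.5,0,0,0,0,0,-1,1,0,0,0,0,0,-1,1,0,0],
  force=10,
)

```text
t: 0.48
eef_pos: [0.3354, -0.4753, 0.2487]
ee_rot: [3.141, 0.0, -2.701]
force: [0.1, -1.0, 0.5]
width: 0.0634
gripper_force: 0.0
```

>>> arm_command(
  series=[0,0,0,-0.5,0.5,0,0,0,0,0,-1,1,0,0,0,0,0,-1,1,0,0],
)

```text
t: 0.85
eef_pos: [0.3835, -0.3428, 0.2488]
ee_rot: [-3.141, 0.001, -2.7]
force: [0.7, -0.5, 0.5]
width: 0.0331
gripper_force: 0.0
```

>>> arm_command(
  series=[0,0,0,-0.5,0.5,0,0,0,0,0,-1,1,0,0,0,0,0,-1,1,0,0],
)

```text
t: 1.23
eef_pos: [0.4318, -0.2101, 0.2487]
ee_rot: [-3.141, 0.0, -2.7]
force: [-0.0, -0.5, 0.4]
width: 0.0036
gripper_force: 0.0
```

>>> arm_command(
  series=[0,0,0,-0.5,0.5,0,0,0,0,0,-1,1,0,0,0,0,0,-1,1,0,0],
)

```text
t: 1.6
eef_pos: [0.48, -0.0772, 0.2485]
ee_rot: [-3.141, -0.0, -2.701]
force: [0.1, -0.2, 0.8]
width: 0.0005
gripper_force: 0.0
```

>>> arm_command(
  series=[0,0,0,-0.5,0.5,0,0,0,0,0,-0.9,0.9,0,0,0,0,0,-0.9,0.9,0,0,0,0,0,-0.9,0.9,0,0],
)

```text
t: 2.1
eef_pos: [0.5221, 0.04, 0.248]
ee_rot: [-3.142, -0.001, -2.703]
force: [0.8, 0.5, 0.0]
width: 0.0004
gripper_force: 0.0
```

>>> arm_command(
  series=[0,0,0.12,0,0,0,0,0,0,0.24,0,0,0,0,0,0,0.36,0,0,0,0,0,0,0.48,0,0,0,0,0,0,0.48,0,0,0,0,0,0,0.48,0,0,0,0],
)

```text
t: 2.85
eef_pos: [0.522, 0.0397, 0.2487]
ee_rot: [3.142, 0.0, 2.829]
force: [0.2, 0.4, -0.0]
width: 0.0003
gripper_force: 0.0
```

```bash
python3 - <<'E'
from h import *
s=arm.get_state();m=arm.camera_model("wrist");I=arm.grab_frame("wrist");cv2.imwrite("pics/w1.png",I)
import pickle;pickle.dump(m,open("w1.pkl","wb"))
print({k:np.round(s[k],3) for k in("t","q","eef_pos","ee_rot","force","width")});print(m["fovy"],m["cx"],m["cy"],np.round(m["pose"],3).tolist())
E
```

```text
{'t': np.float64(2.85), 'q': array([ 0.451,  0.109, -0.319,  0.   , -1.143, -2.334]), 'eef_pos': array([0.522, 0.04 , 0.249]), 'ee_rot': array([3.142, 0.   , 2.829]), 'force': array([ 0.193,  0.369, -0.004]), 'width': np.float64(0.0)}
64.62304713922275 255.34379866403827 193.52370507414756 [[0.307, 0.914, 0.264, 0.451], [0.952, -0.295, -0.085, 0.063], [0.0, 0.277, -0.961, 0.384], [0.0, 0.0, 0.0, 1.0]]
```

View pics/w1.png

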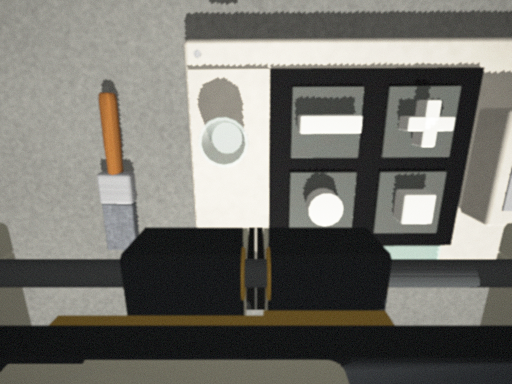

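Wrist view: bar (331,124), plus (429,123), round (325,208), square (418,209). The image lines up with the console, so yaw is good. I'll shift and take a second view for triangulation.

>>> arm_command(
  series=[0,0,0,0,0.5,0,0,0,0,0,0,1,0,0,0,0,0,0,1,0,0,0,0,0,0,1,0,0],
)

```text
t: 3.4
eef_pos: [0.5529, 0.1357, 0.2482]
ee_rot: [-3.141, -0.001, 2.828]
force: [0.4, -0.1, -0.8]
width: 0.0002
gripper_force: 0.0
```

```bash
python3 - <<'E'
from h import *
s=arm.get_state();m=arm.camera_model("wrist");I=arm.grab_frame("wrist");cv2.imwrite("pics/w2.png",I)
import pickle;pickle.dump(m,open("w2.pkl","wb"))
print({k:np.round(s[k],4) for k in("t","q","eef_pos","ee_rot","force","width")})
E
```

```text
{'t': np.float64(3.4), 'q': array([ 5.8420e-01,  1.8650e-01, -2.2560e-01, -1.0000e-04, -1.1596e+00,
       -2.4682e+00]), 'eef_pos': array([0.5529, 0.1357, 0.2482]), 'ee_rot': array([-3.1409e+00, -6.0000e-04,  2.8284e+00]), 'force': array([ 0.4003, -0.119 , -0.7513]), 'width': np.float64(0.0002)}
```

View pics/w2.png

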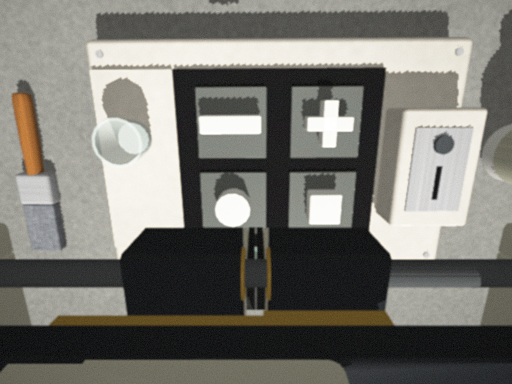

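Second view: bar (230,125), plus (330,124), round (232,208), square (325,208). Refining with blob centroids and triangulating.

```bash
python3 - <<'E'
from h import *
import pickle
A={1:dict(bar=(331,124),cr=(429,123),rd=(325,208),sq=(418,208)),2:dict(bar=(230,125),cr=(330,124),rd=(232,208),sq=(325,208))}
M={i:pickle.load(open(f"w{i}.pkl","rb")) for i in A};C={}
for i in A:
    g=cv2.cvtColor(cv2.imread(f"pics/w{i}.png"),6)
    n,l,st,c=cv2.connectedComponentsWithStats((g>225).astype(np.uint8))
    for k,u in A[i].items():
        j=l[u[1],u[0]];C[i,k]=c[j];print(i,k,g[u[1],u[0]],st[j].tolist(),c[j].round(1))
mt,ms=arm.camera_model("top"),arm.camera_model("side")
for k in A[1]:
    r=[ray(M[i],C[i,k]) for i in A];p,e=tri(r);print(k,p.round(4),round(e,4),[atz(x,.0755).round(4)[:2].tolist() for x in r])
E
```

```text
1 bar 250 [300, 116, 62, 18, 1057] [330.4 124.2]
1 cr 255 [408, 101, 47, 46, 1016] [430.9 123.6]
1 rd 250 [309, 194, 34, 32, 875] [325.5 209.5]
1 sq 248 [402, 195, 34, 29, 871] [418.2 209. ]
2 bar 251 [199, 116, 62, 18, 1079] [230.2 124.6]
2 cr 255 [308, 101, 46, 46, 1035] [330.1 123.6]
2 rd 251 [215, 194, 35, 33, 886] [232.2 209.8]
2 sq 252 [309, 195, 33, 29, 871] [325.1 209.2]
bar [0.4908 0.1296 0.0715] 0.0001 [[0.4902, 0.1288], [0.4907, 0.13]]
cr [0.5206 0.2249 0.0736] 0.0001 [[0.5203, 0.2239], [0.5203, 0.2245]]
rd [0.5761 0.1023 0.0743] 0.0 [[0.5757, 0.1021], [0.5757, 0.1025]]
sq [0.6065 0.1978 0.0738] 0.0 [[0.6057, 0.197], [0.6058, 0.1976]]
```

>>> arm_command(
  series=[0,0,0,-0.31,0.4,0,0,0,0,0,-0.31,0.75,0,0,0,0,0,-0.31,0.75,0.5,0,0,0,0,-0.31,0.75,1,0,0,0,0,-0.31,0.75,1,0,0,0,0,-0.31,0.75,1,0],
)

```text
t: 4.2
eef_pos: [0.607, 0.1972, 0.1508]
ee_rot: [3.14, 0.002, 2.827]
force: [0.6, 0.4, 1.4]
width: 0.0003
gripper_force: 0.0
```

>>> arm_command(
  series=[0,0,0,0,0,0.2,0,0,0,0,0,0,0.4,0,0,0,0,0,0,0.4,0,0,0,0,0,0,0.4,0],
)

```text
t: 4.7
eef_pos: [0.6071, 0.198, 0.111]
ee_rot: [3.139, 0.002, 2.827]
force: [-1.2, -0.5, 0.1]
width: 0.0007
gripper_force: 0.0
```

>>> arm_command(
  series=[0,0,0,0,0,0.04,0,0,0,0,0,0,0.07,0,0,0,0,0,0,0.1,0,0,0,0,0,0,0.12,0,0,0,0,0,0,0.14,0,0,0,0,0,0,0.16,0,0,0,0,0,0,0.18,0,0,0,0,0,0,0.18,0],
)

```text
t: 5.7
eef_pos: [0.6059, 0.1975, 0.0904]
ee_rot: [-3.142, -0.0, 2.826]
force: [-0.6, 0.5, 1.9]
width: 0.0004
gripper_force: 0.9
```

>>> arm_command(
  series=[0,0,0,0,0,0.01,0,0,0,0,0,0,0.02,0,0,0,0,0,0,0.03,0,0,0,0,0,0,0.04,0,0,0,0,0,0,0.05,0,0,0,0,0,0,0.06,0,0,0,0,0,0,0.06,0],
)

```text
t: 6.58
eef_pos: [0.6059, 0.1975, 0.0847]
ee_rot: [-3.142, 0.0, 2.826]
force: [-2.2, 0.0, 5.2]
width: 0.0003
gripper_force: 2.6
```

>>> arm_command(
  series=[0,0,0,0,0,0.01,0,0,0,0,0,0,0.01,0,0,0,0,0,0,0.01,0],
)

```text
t: 6.95
eef_pos: [0.6059, 0.1975, 0.0839]
ee_rot: [3.142, 0.0, 2.827]
force: [-3.0, -0.6, 6.6]
width: 0.0005
gripper_force: 3.2
```

Force climbing ~1.5 N/mm at 6.6 N: the square key is on its stop. On to plus (Δ tool x ≈ +90 mm).

>>> arm_command(
  series=[0,0,0,0,0,-0.15,0,0,0,0,0,0,-0.5,0,0,0,0,0.45,0,-0.5,0,0,0,0,0.9,0,-0.5,0,0,0,0,0.9,0,-0.3,0,0,0,0,0.9,0,-0.27,0,0,0,0,0.9,0,-0.27,0],
)

```text
t: 7.82
eef_pos: [0.5208, 0.2254, 0.1109]
ee_rot: [-3.141, 0.0, 2.826]
force: [-0.3, 0.0, 0.7]
width: 0.0007
gripper_force: 0.0
```

>>> arm_command(
  series=[0,0,0,0,0,0.04,0,0,0,0,0,0,0.07,0,0,0,0,0,0,0.1,0,0,0,0,0,0,0.12,0,0,0,0,0,0,0.14,0,0,0,0,0,0,0.16,0,0,0,0,0,0,0.18,0,0,0,0,0,0,0.18,0],
)

```text
t: 8.82
eef_pos: [0.5203, 0.2254, 0.0925]
ee_rot: [-3.142, 0.0, 2.826]
force: [-0.2, -0.1, 1.9]
width: 0.0004
gripper_force: 0.9
```

>>> arm_command(
  series=[0,0,0,0,0,0.02,0,0,0,0,0,0,0.03,0,0,0,0,0,0,0.04,0,0,0,0,0,0,0.05,0,0,0,0,0,0,0.06,0,0,0,0,0,0,0.07,0,0,0,0,0,0,0.08,0,0,0,0,0,0,0.08,0],
)

```text
t: 9.82
eef_pos: [0.5204, 0.2254, 0.0847]
ee_rot: [3.142, 0.0, 2.826]
force: [-0.7, -1.4, 5.1]
width: 0.0006
gripper_force: 2.6
```

>>> arm_command(
  series=[0,0,0,0,0,0.01,0,0,0,0,0,0,0.01,0,0,0,0,0,0,0.01,0],
)

```text
t: 10.2
eef_pos: [0.5204, 0.2254, 0.0839]
ee_rot: [3.141, 0.0, 2.827]
force: [-1.0, -1.7, 6.5]
width: 0.0007
gripper_force: 3.2
```

Plus key on its stop likewise. On to the bar (Δ tool y ≈ −100 mm).

>>> arm_command(
  series=[0,0,0,0,0,-0.15,0,0,0,0,0,0,-0.5,0,0,0,0,0,-0.5,-0.5,0,0,0,0,0,-1,-0.5,0,0,0,0,0,-1,-0.3,0,0,0,0,0,-1,-0.27,0,0,0,0,0,-1,-0.27,0],
)

```text
t: 11.08
eef_pos: [0.4896, 0.1308, 0.111]
ee_rot: [-3.142, 0.0, 2.827]
force: [0.2, -0.3, 0.5]
width: 0.0007
gripper_force: 0.0
```

>>> arm_command(
  series=[0,0,0,0,0,0.04,0,0,0,0,0,0,0.07,0,0,0,0,0,0,0.1,0,0,0,0,0,0,0.12,0,0,0,0,0,0,0.14,0,0,0,0,0,0,0.16,0,0,0,0,0,0,0.18,0,0,0,0,0,0,0.18,0],
)

```text
t: 12.08
eef_pos: [0.4893, 0.1303, 0.0925]
ee_rot: [-3.142, -0.0, 2.826]
force: [-1.2, 0.5, 2.8]
width: 0.0005
gripper_force: 0.9
```

>>> arm_command(
  series=[0,0,0,0,0,0.02,0,0,0,0,0,0,0.03,0,0,0,0,0,0,0.04,0,0,0,0,0,0,0.05,0,0,0,0,0,0,0.06,0,0,0,0,0,0,0.07,0,0,0,0,0,0,0.08,0,0,0,0,0,0,0.08,0],
)

```text
t: 13.08
eef_pos: [0.4894, 0.1303, 0.0847]
ee_rot: [3.142, 0.0, 2.827]
force: [-1.2, -0.8, 5.7]
width: 0.0003
gripper_force: 2.6
```

>>> arm_command(
  series=[0,0,0,0,0,0.01,0,0,0,0,0,0,0.01,0,0,0,0,0,0,0.01,0],
)

```text
t: 13.45
eef_pos: [0.4894, 0.1303, 0.0838]
ee_rot: [3.141, 0.0, 2.827]
force: [-3.1, 0.4, 6.7]
width: 0.0006
gripper_force: 3.2
```

>>> arm_command(
  series=[0,0,0,0,0,-0.15,0,0,0,0,0,0,-0.5,0,0,0,0,0,0,-1,0,0,0,0,0,0,-1,0,0,0,0,0,0,-1,0],
)

```text
t: 14.08
eef_pos: [0.489, 0.1302, 0.1838]
ee_rot: [3.141, 0.0, 2.826]
force: [-0.0, -0.3, -0.0]
width: 0.0002
gripper_force: 0.0
```

>>> arm_command(
  series=[0,0,0,0,0,-0.3,0,0,0,0,0.4,0,-0.6,0,0,0,0,0.4,0,-0.6,0,0,0,0,0.4,0,-0.6,0,0,0,0,0.4,0,-0.6,0],
)

```text
t: 14.7
eef_pos: [0.4512, 0.1423, 0.2423]
ee_rot: [-3.14, -0.001, 2.826]
force: [0.6, -0.0, -0.2]
width: 0.0003
gripper_force: 0.0
```

```bash
python3 - <<'E'
from h import *
s=arm.get_state();m=arm.camera_model("wrist")
I=arm.grab_frame("wrist");S=arm.grab_frame("side")
cv2.imwrite("pics/end.png",np.hstack([cv2.resize(I,(400,300)),cv2.resize(S,(400,300))]))
cv2.imwrite("pics/endw.png",I)
import pickle;pickle.dump(m,open("wend.pkl","wb"))
print({k:np.round(s[k],3) for k in("t","eef_pos","force")})
E
```

```text
{'t': np.float64(14.7), 'eef_pos': array([0.451, 0.142, 0.242]), 'force': array([ 0.597, -0.008, -0.232])}
```

View pics/end.png

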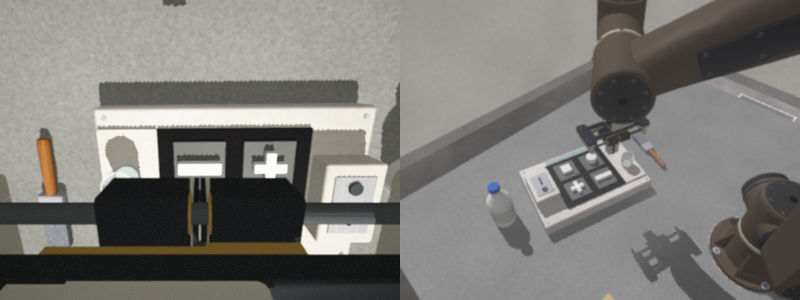

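The final view shows the cup, bottle and brush standing where they were. The caps at left-panel (200,170) and (270,165) sit lower, and the arm is clear. Handing in.

```bash
python3 -c "
from station import arm;print(arm.job_done())"
```

```text
the job is handed in; nothing more can be done
None
```

I pressed the square, plus-shaped and bar keys down to their stops in that order, at about 6.5 N each. The round key, cup, bottle and brush were left alone. I handed the job in with the arm clear at about 15 s; no verdict came back.

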